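# Park the vanity caddy's sliding tray in its middle click stop

### The job

The grey tray on top of the white make-up caddy has been left towards one end of its rails, covering some of the compartment with the tweezers. With the fingertips on the outside of the tray's end, push it along its rails until it drops into the stop at the middle, so that the compartments at both ends lie open, and leave it sitting in the stop. Only push: do not lift the tray or reach inside it, do not touch the compact that sits in it, and leave the perfume bottle, the roller and the tweezers where they are.

Things in the scene. Friction and masses are not known exactly. Their poses are not given: they have to be found in the camera images.
- caddy: White open plastic caddy, fixed; 150 mm wide (x), 350 long (y), origin at the centre of its underside. Dividers at y = +-57 mm make three compartments, floor 4 mm up. Twin aluminium rails (4 mm strips, top at z = 60 mm, parallel to y) run along each long wall, with notches 12 mm long at y = +36 (outer strip) and -36 mm (inner strip). End walls (|y| 167 to 175) stand 68 mm high and stop the tray.
- tray (a joint): Place of the tray along the rails, m, growing to the caddy's +y: 0 centred on the middle stop, +-0.11 at the ends. It starts at -0.105 to -0.045: push to +y. Rolling takes about 1 N. About 4 mm before the middle all four wheels drop into the notches: the push falls to nothing and the tray runs on to 0 ahead of the finger. Pushed on, it resists with 5 to 20 N, then climbs out. No other notch.
- tray_height (a joint): Height of the tray over its rolling height, in m: 0 while it rolls on the rails, about -0.003 when it sits in the middle stop, above 0 when it is lifted. The tray is not locked to the rails and can be lifted off.
- tray_mid (a point): Centre of the tray at rail-top level (60 mm above the vanity while rolling), axes as the caddy's. Grey plastic tray, about 0.5 kg, 158 mm wide (x), 110 long (y), walls from 64 to 100 mm above the vanity, on four wheels of 18 mm diameter. Its open well is 106 by 100 mm, floor 7 mm above this point; sides are hollow cheeks 25 mm wide, end walls 5 mm thick.
- tray_push_end (a point): Centre of the outside face of the tray's end wall on the caddy's -y side, the flat upright face to push on: 158 mm wide, from 18 mm below to 18 mm above this point (64 to 100 mm above the vanity). It lies 55 mm to -y of the tray's centre. The caddy's end wall, which it nearly reaches at the end of the rail, is 14 mm lower than this point.
- tray_well: The inside of the tray (its floor with the ring and the inner faces of its walls), not to be touched by the fingers; origin and axes as point tray_mid.
- compact: Round champagne aluminium compact, 66 mm in diameter and 17 mm thick, shut, seated in a fitted ring 6 mm high in the middle of the tray's floor, so that it rides along without shifting; origin at the centre of its underside.
- perfume: Round amber glass perfume bottle, 66 mm in diameter, 87 mm high with its cap, standing loose on the vanity beyond the caddy's +x side, at least 90 mm clear of the middle line of the tray; origin at the centre of its underside.
- roller: Pink plastic hair roller, 32 mm in diameter, 62 mm long, lying in the caddy's +y end compartment; origin at its underside.
- tweezer: Steel slant tweezers, 92 mm long, 8 mm high, lying in the caddy's -y end compartment, under or beside the tray's starting place; origin on the underside, near the middle of the length.
Mind the look-alikes: they are no part of the job. There is more than one size of the perfume; the one meant has the size given above.

How it is judged:
At the end, for the whole second after the job is handed in: The tray rests in the middle stop: within 4 mm of the centre along the rails, dropped at least 1.8 mm into the notches, at rest; the perfume bottle and the tweezers are within 10 mm and the roller within 15 mm of where they were, the bottle upright (value of joint tray between -0.004 and 0.004 m and value of joint tray_height below -0.0018 m and velocity of joint tray between -0.005 and 0.005 m/s and distance of each of perfume, tweezer from where it was at the start of the episode below 0.01 m and angle between perfume's own z axis and vertical below 0.1 rad and distance of roller from where it was at the start of the episode below 0.015 m); the robot touches nothing.
It fails at once if the tray is lifted (more than 6 mm above its rolling height) (value of joint tray_height above 0.006 m).
It fails at once if the fingers reach into the tray (hooking it or pinching a wall) (contact force between the fingers and tray_well above 0.5 N).
It fails at once if the compact is touched (contact force between the fingers and compact above 0.3 N).
It fails at once if the perfume bottle is knocked or shifted (distance of perfume from where it was at the start of the episode above 0.015 m or angle between perfume's own z axis and vertical above 0.3 rad).
It fails at once if the roller or the tweezers are taken out (height (world z) of any of roller, tweezer above 0.03 m).
It also fails if it takes over 43 s, if anything falls off the work surface, if the arm or the gripper's body presses on something with over 40 N, if the wrist force passes 120 N, or if a joint passes its speed limit or range.

### The arm

A 6-joint arm with a two-finger parallel gripper is mounted at the origin on the work surface. World frame = base frame: x ahead of the robot, y to its left, z up, the work surface at z = 0. Lengths are in m, angles in rad, forces in N, time in s.
With the tool pointing down it reaches from about 0.3 to 0.75 m from the base axis. Payload 8.5 kg.
Tool frame: the origin (TCP) lies between the finger pads; the fingertips stand 8 mm ahead of it and the grasp point (between the pads) lies 11 mm behind it; y points along the fingers, z is the direction in which the jaws open and shut, and the axes are right-handed (so a half turn about y gives the same grasp; the last joint's range is limited). The gripper opens to 85 mm and grips with 20 to 120 N. Pads are 22 mm wide; open, the fingers measure 114 mm over their backs; the gripper's body (76 mm by 85 mm) begins 54 mm behind the grasp point. The pads swing forward as they close: fully open they stand 13 mm farther back than shut.
Start: joints at [1.027, 0.381, 1.297, -0, 1.464, -0.215], TCP at [0.178, 0.521, 0.208] pointing down, gripper open.
Joint ranges: [-3.11, 3.11], [-0.89, 2.33], [0.22, 2.48], [-1.42, 4.56], [0.17, 2.85], [-2.88, 2.88]. Speed limits (rad/s): [2.39, 2.39, 3.14, 3.14, 3.14, 3.14].

### API

Orientations are given as a unit quaternion [w, x, y, z].
In Python, from plant import telemetry, cams, robot gives the robot as it stands.
- The arm moves only by the tool send_rows, never from a script. Its argument "targets" is a list of rows, each an object with "offset": the shift along the tool's x, y, z in mm, a list of three; "roll": the turn about the tool's y in rad. A call has 1 to 10 rows; each row is the pose to reach, as a shift and turn from the pose measured when the call began, along the tool's axes at that moment; what a row does not reach only later rows make up. A row lasts 1/10 s, in which the tool goes at most 50 mm and 8.59 degrees, less where a joint would pass 70% of its speed; a pose out of reach is approached as far as the arm can. A call with a gripper value outside its range is refused whole. "claw" is the gripper's target within -1 to 1 (fully open at 1, half-way at 0, shut at -1), set as the call begins (left out, the last holds). The fingers move at their own pace and stop on an object; "squeeze" is the grip in N (left out, the last holds). Time passes only in rows, so rows that repeat a pose let the fingers close. It gives the time, the measured TCP pose, the force and the opening at its end, in the units of the state.
- telemetry.get_state(): the state, without advancing time (a new reading comes with each control period).
- cams.grab_frame(name): name is "scene" or "side" or "wrist"; returns the picture (420x560x3 uint8, red, green, blue); there is no depth.
- cams.calibration(name): a dict with "intrinsics" (3x3 intrinsics, pixels), "rvec" (rotation vector, rad) and "tvec" (3), from world to camera coordinates, as OpenCV has them. Camera axes: x right, y down, z forward; pixel columns grow to the right and rows downward; lengths in m; the calibration is good to about 2 mm. A picture is of the moment at which its call begins: read the wrist's pose just before it. calibration takes no time and is no camera call; for the wrist camera it gives the pose at the moment of the call.
- robot.hand_in(): hands the job in, once; it reports no verdict.
The state is a dict: "clock": time; "joint_pos": joint angles; "dq": joint speeds; "tau": joint torques, N m; "tcp_pos": TCP position; "tool_rot": TCP orientation; "ft_force": force on the tool from outside, world axes, zero at the start; "torque": the same for the moment, N m; "opening": opening from 0.0 (shut) to 1.0 (fully open).
Only numpy, scipy, OpenCV 4.12 (cv2) and the standard library are available. Lean on these libraries where they do the work, as an engineer would, in place of code of your own. Each camera call takes 0.05 s, during which the arm holds its last target.

## Working session

There is one attempt and no reset: what is moved stays moved. The work goes in short steps, Python scripts to look and compute and a tool call to move; the robot and the scene stay as the last step left them, time stands still between calls to the robot, and variables do not carry over. Pictures are saved under pics/ and viewed, and the job is handed in when it is done.

Besides the shell and the picture viewer there is one more tool, called after "Request:" as name(argument=value, ...), one argument or row to a line, values as JSON. send_rows: Moves the arm, as the interface text tells. Its arguments: {"type":"object","properties":{"targets":{"type":"array"},"claw":{"type":"number"},"squeeze":{"type":"number"}},"required":["targets"]}

```bash
mkdir -p pics; ls
python3 - <<'E'
from plant import telemetry,cams
import cv2
print(telemetry.get_state())
for n in ("scene","side"):
    cv2.imwrite(f"pics/{n}0.png",cams.grab_frame(n)[:,:,::-1]); print(n,cams.calibration(n))
E
```

```text
pics
{'clock': 0.0, 'joint_pos': array([ 1.02671522e+00,  3.81180535e-01,  1.29826548e+00,  7.78719279e-06,
        1.46356907e+00, -2.15297791e-01]), 'dq': array([-3.20582416e-04, -4.68514636e-04, -5.54776770e-06, -1.72414297e-03,
       -5.26018537e-04, -9.86152870e-04]), 'tau': array([-1.70125055e-03, -4.48464417e+01, -2.31273079e+01, -2.33812070e-04,
        4.91895524e-03,  9.33358223e-06]), 'tcp_pos': array([0.17741896, 0.52025836, 0.20691851]), 'tool_rot': array([-0.69710734,  0.69803948, -0.11590879,  0.11553092]), 'ft_force': array([0.42195374, 0.16150405, 0.4299028 ]), 'torque': array([-0.02848439,  0.0524882 ,  0.01109686]), 'opening': 0.9961125760516242}
scene {'intrinsics': array([[453.90310471,   0.        , 282.22906107],
       [  0.        , 453.90310471, 212.04676428],
       [  0.        ,   0.        ,   1.        ]]), 'rvec': array([ 1.61084259,  1.73957049, -0.83835835]), 'tvec': array([-0.05008243, -0.35541584,  1.29667887])}
side {'intrinsics': array([[381.26652533,   0.        , 276.1904833 ],
       [  0.        , 381.26652533, 208.00877112],
       [  0.        ,   0.        ,   1.        ]]), 'rvec': array([ 2.20591087, -0.67389139,  0.30225475]), 'tvec': array([-0.47414403,  0.3576741 ,  0.37634716])}
```

View pics/scene0.png

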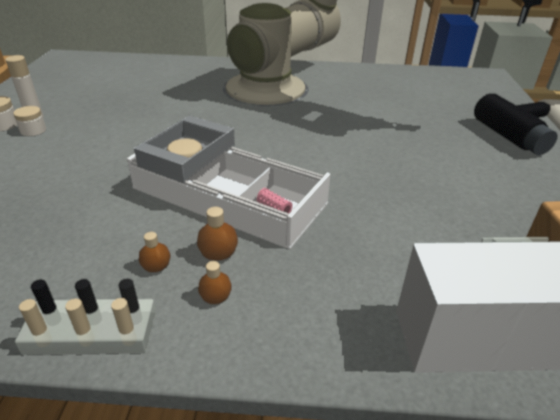

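View pics/side0.png

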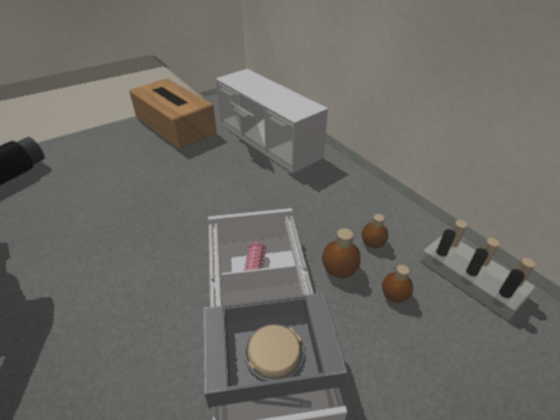

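The scene view shows the caddy with its tray at its far-left end (around pixel 185,148) and the large bottle at (217,238). The side view has the tray nearest the camera, around (272,345). I'll enlarge these to pick corners.

Run:
```python
import cv2
a=cv2.imread("pics/scene0.png")[110:270,115:345]; cv2.imwrite("pics/sc.png",cv2.resize(a,None,fx=3.4,fy=3.4,interpolation=cv2.INTER_CUBIC))
a=cv2.imread("pics/side0.png")[200:420,190:430]; cv2.imwrite("pics/si.png",cv2.resize(a,None,fx=2.7,fy=2.7,interpolation=cv2.INTER_CUBIC))
```

```text
(no output)
```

View pics/sc.png

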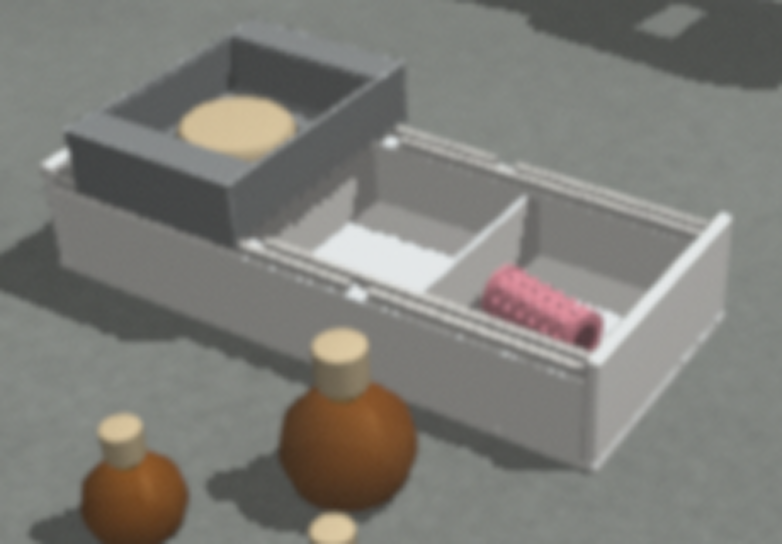

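View pics/si.png

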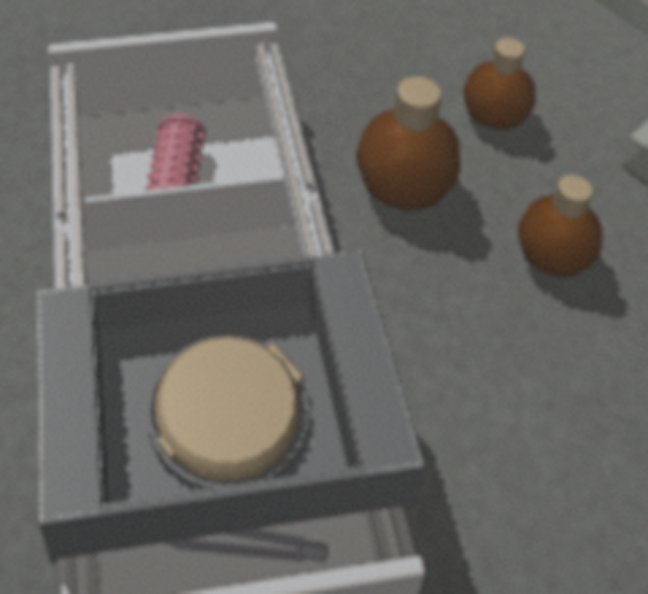

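```bash
cat > fit.py <<'E'
import numpy as np,cv2
from scipy.optimize import least_squares
from plant import cams
C={n:cams.calibration(n) for n in("scene","side")}
def proj(n,P): c=C[n]; return cv2.projectPoints(np.float64(P),c["rvec"],c["tvec"],c["intrinsics"],None)[0].reshape(-1,2)
S=lambda u,v:(u/3.4+115-.35,v/3.4+110-.35)
D=lambda u,v:(u/2.7+190-.3,v/2.7+200-.3)
cad=[("scene",(.075,.175,0),S(592,468)),("scene",(.075,.175,.068),S(595,362)),("scene",(-.075,.175,.068),S(728,217)),("scene",(-.075,.175,0),S(722,315)),("scene",(.075,-.175,0),S(62,265)),("scene",(.075,-.175,.068),S(45,168)),
("side",(-.075,.175,.068),D(50,47)),("side",(.075,.175,.068),D(275,25))]
tr=[("scene",(.079,-.055,.1),S(68,137)),("scene",(.079,.055,.1),S(232,187)),("scene",(-.079,.055,.1),S(405,65)),("scene",(-.079,-.055,.1),S(238,32)),
("side",(-.079,.055,.1),D(37,293)),("side",(.079,.055,.1),D(362,253)),("side",(.079,-.055,.1),D(420,468)),("side",(-.079,-.055,.1),D(40,522))]
def W(p,q): c,s=np.cos(p[2]),np.sin(p[2]); return np.array([p[0]+c*q[0]-s*q[1],p[1]+s*q[0]+c*q[1],q[2]])
def res(p):
    r=[]
    for n,q,px in cad: r.append(proj(n,[W(p,q)])[0]-px)
    for n,q,px in tr: r.append(proj(n,[W(p,(q[0],q[1]+p[3],q[2]))])[0]-px)
    return np.concatenate(r)
if __name__=="__main__":
    o=least_squares(res,[.45,0,0,-.08],loss="soft_l1"); p=o.x
    print(p, np.degrees(p[2])); print(res(p).reshape(-1,2).round(1))
    print("push",W(p,(0,p[3]-.055,.082)),"final push",W(p,(0,-.055,.08)),"endwall",W(p,(0,-.175,.068)))
    def ray(n,px,z):
        c=C[n];R=cv2.Rodrigues(c["rvec"])[0];d=R.T@np.linalg.inv(c["intrinsics"])@[px[0],px[1],1];o=-R.T@c["tvec"];return o+d*(z-o[2])/d[2]
    print("perf cap top",ray("scene",S(340,345),.087),ray("side",D(418,92),.087))
E
python3 fit.py
```

```text
[ 0.53374274 -0.0194726  -0.4428994  -0.0891515 ] -25.376266430442985
[[-0.1  1.2]
 [ 0.2  0.3]
 [ 0.7 -1.1]
 [-0.5  0.4]
 [-1.2 -0. ]
 [-2.9 -1.6]
 [-1.1 -1. ]
 [ 0.2 -1.4]
 [-1.9 -2.4]
 [-1.8 -0.5]
 [-0.3 -1.2]
 [ 3.8 -4.5]
 [-0.4 -1.5]
 [-0.3 -1.9]
 [ 2.1 -1. ]
 [-1.   0.8]]
push [ 0.47196504 -0.14971534  0.082     ] final push [ 0.51017189 -0.06916581  0.08      ] endwall [ 0.45874458 -0.17758735  0.068     ]
perf cap top [ 0.69826151 -0.00752378  0.087     ] [ 0.69573735 -0.00937706  0.087     ]
```

```bash
cat > h.py <<'E'
import numpy as np
from scipy.spatial.transform import Rotation as Ro
from plant import telemetry
P=np.array([0.53374274,-0.0194726,-0.4428994,-0.0891515])
c,s=np.cos(P[2]),np.sin(P[2]); CX=np.array([c,s,0]);CY=np.array([-s,c,0]);O=np.array([P[0],P[1],0])
def tool():
    st=telemetry.get_state();q=st["tool_rot"];return st,Ro.from_quat([q[1],q[2],q[3],q[0]]).as_matrix()
def off(x,y,z):
    st,R=tool(); return (R.T@(O+CX*x+CY*y+np.array([0,0,z])-st["tcp_pos"])*1000).round(1)
def rep():
    st,R=tool(); d=st["tcp_pos"]-O; f=st["ft_force"]
    print("t",st["clock"],"local",d@CX,d@CY,d[2],"F local",f@CX,f@CY,f[2],"open",st["opening"])
    print("R local:\n",(np.stack([CX,CY,[0,0,1]])@R).round(3))
E
python3 - <<'E'
from h import *
rep(); print(off(0,-.2,.2))
E
```

```text
t 0.1 local -0.5532182395995262 0.33497608816573454 0.20696499037626762 F local -0.06515175185107314 -0.15372103746022908 -0.7705516166765156 open 1.0011499551920107
R local:
 [[ 0.993 -0.    -0.114]
 [ 0.114 -0.001  0.993]
 [-0.    -1.    -0.001]]
[ 488.7    7.6 -594.5]
```

Request:
send_rows(
  targets=[
    {"offset":[25,0,-30],"roll":0.01},
    {"offset":[50,0,-60],"roll":0.02},
    {"offset":[75,0,-90],"roll":0.03},
    {"offset":[100,0,-120],"roll":0.04},
    {"offset":[125,0,-150],"roll":0.05},
    {"offset":[150,0,-180],"roll":0.06},
    {"offset":[175,0,-210],"roll":0.07},
    {"offset":[200,0,-240],"roll":0.08},
    {"offset":[225,0,-270],"roll":0.1},
    {"offset":[250,0,-300],"roll":0.114},
  ],
  claw=-1,
)

```text
clock: 1.1
tcp_pos: [0.3172, 0.1541, 0.2073]
tool_rot: [-0.689, 0.69, -0.156, 0.155]
ft_force: [-0.6, 0.3, -0.2]
opening: 0.001
```

Run:
```python
from h import *
rep(); print(off(0,-.21,.2))
```

```text
t 1.1 local -0.2700274072611189 0.06408176653888846 0.20725516938671432 F local -0.6484502697423957 0.00113106552789989 -0.21157791372623114 open 0.000680797131934284
R local:
 [[ 1.    -0.     0.   ]
 [-0.    -0.001  1.   ]
 [-0.    -1.    -0.001]]
[ 270.1    7.6 -274. ]
```

Request:
send_rows(
  targets=[
    {"offset":[27,0,-28],"roll":0},
    {"offset":[54,0,-56],"roll":0},
    {"offset":[81,0,-84],"roll":0},
    {"offset":[108,0,-112],"roll":0},
    {"offset":[135,0,-140],"roll":0},
    {"offset":[162,0,-168],"roll":0},
    {"offset":[200,0,-200],"roll":0},
    {"offset":[230,0,-235],"roll":0},
    {"offset":[270,0,-274],"roll":0},
    {"offset":[270,0,-274],"roll":0},
  ],
)

```text
clock: 2.1
tcp_pos: [0.4445, -0.2136, 0.2066]
tool_rot: [-0.689, 0.69, -0.157, 0.156]
ft_force: [0.5, 1.7, 0.5]
opening: 0.003
```

Run:
```python
from h import *
rep(); print(off(0,-.205,.096))
from plant import cams
import cv2
for n in("scene","side","wrist"): cv2.imwrite(f"pics/{n}1.png",cams.grab_frame(n)[:,:,::-1])
```

```text
t 2.1 local 0.0025800379624563306 -0.2136159637311054 0.20658202262665837 F local -0.31469451786448976 1.7294964399522734 0.464540398785431 open 0.0025525481672281245
R local:
 [[ 1.    -0.     0.004]
 [-0.004 -0.002  1.   ]
 [-0.    -1.    -0.002]]
[ -2.6 110.6   8.8]
```

View pics/wrist1.png

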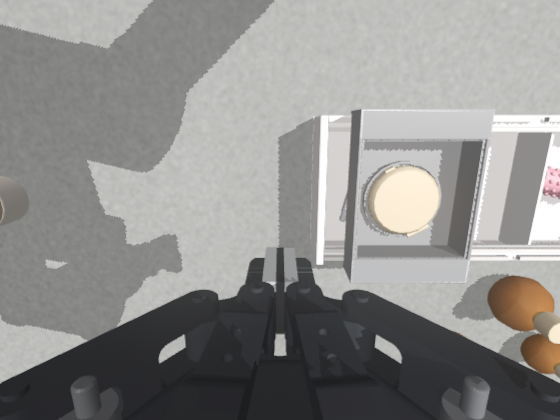

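View pics/scene1.png

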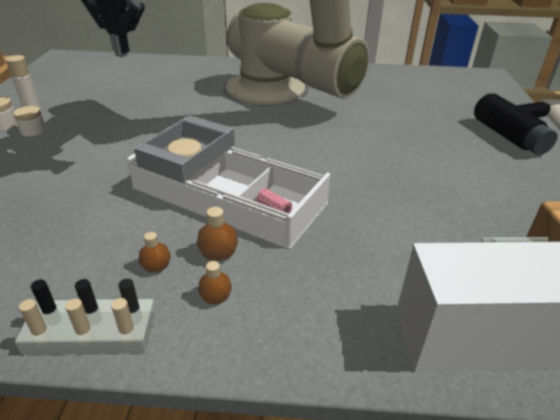

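The wrist view shows the gripper square to the caddy. The caddy's end wall lies at columns 318–327 and the tray's pushing edge runs from (352,110) to (347,282). I'll check these against the fit.

Run:
```python
from h import *
from plant import cams
import cv2
c=cams.calibration("wrist");R=cv2.Rodrigues(c["rvec"])[0];K=np.linalg.inv(c["intrinsics"]);o=-R.T@c["tvec"]
def loc(u,v,z):
    d=R.T@K@[u,v,1]; w=o+d*(z-o[2])/d[2]-O; return np.round([w@CX,w@CY],4)
for n,u,v,z in[("tray -x-y",352,110,.1),("tray +x-y",346,282,.1),("tray -x+y",493,110,.1),("wall -x",319,116,.068),("wall +x",318,264,.068)]: print(n,loc(u,v,z))
```

```text
tray -x-y [-0.0775 -0.1496]
tray +x-y [ 0.0783 -0.1461]
tray -x+y [-0.0774 -0.0339]
wall -x [-0.0735 -0.1728]
wall +x [ 0.0745 -0.1691]
```

Request:
send_rows(
  targets=[
    {"offset":[-3,20,0],"roll":0},
    {"offset":[-3,40,0],"roll":0},
    {"offset":[-3,60,0],"roll":0},
    {"offset":[-3,80,0],"roll":0},
    {"offset":[-3,100,0],"roll":0},
    {"offset":[-3,110,0],"roll":0},
    {"offset":[-3,110,0],"roll":0},
  ],
)

```text
clock: 2.95
tcp_pos: [0.4397, -0.2061, 0.0965]
tool_rot: [0.69, -0.69, 0.157, -0.154]
ft_force: [0.1, 0.2, 1.1]
opening: 0.002
```

Run:
```python
from h import *
rep()
from plant import cams
import cv2
a=cams.grab_frame("side")[:,:,::-1][170:420,190:500]; cv2.imwrite("pics/side2.png",cv2.resize(a,None,fx=2.3,fy=2.3))
a=cams.grab_frame("scene")[:,:,::-1][50:250,60:330]; cv2.imwrite("pics/scene2.png",cv2.resize(a,None,fx=2.8,fy=2.8))
```

```text
t 2.95 local -0.004953860066177344 -0.20892284269056427 0.09652732241240111 F local -0.007823510277381021 0.2389285660199842 1.0675445433317463 open 0.00249068036686573
R local:
 [[ 1.    -0.004 -0.   ]
 [ 0.    -0.     1.   ]
 [-0.004 -1.    -0.   ]]
```

View pics/side2.png

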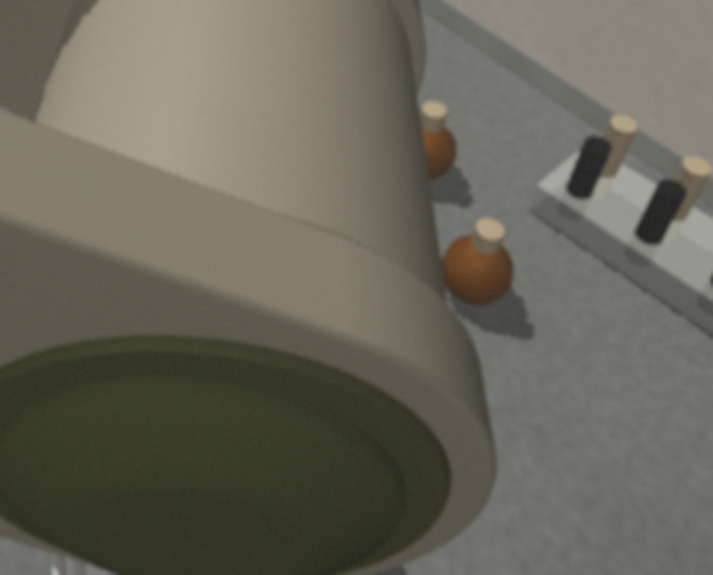

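View pics/scene2.png

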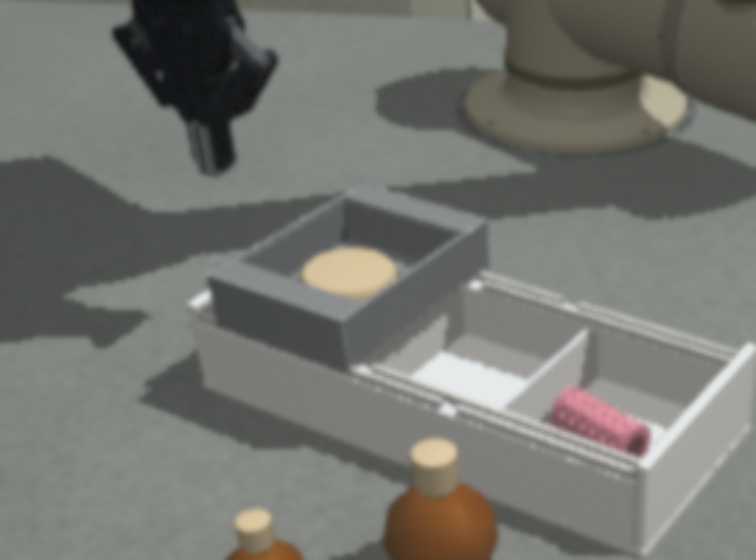

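Run:
```python
from fit import *
from h import O,CX,CY
for z in (.068,.075,.088,.096): print(z,(proj("scene",[O+CX*-.005+CY*-.209+[0,0,z]])[0]-[60,50])*2.8)
```

```text
0.068 [228.01470072 239.49520629]
0.075 [226.35976784 230.74999254]
0.088 [223.24490142 214.29000618]
0.096 [221.3007894  204.01667399]
```

Run:
```python
from fit import *
from h import *
print(proj("scene",[O+CX*.0026+CY*-.2136+[0,0,z] for z in(.18,.19,.2,.2066,.22)]))
rep()
a=cams.grab_frame("scene")[:,:,::-1]
cv2.imwrite("pics/scene3.png",cv2.resize(a[40:160,90:220],None,fx=5,fy=5,interpolation=cv2.INTER_CUBIC))
cv2.imwrite("pics/wrist3.png",cams.grab_frame("wrist")[:,:,::-1])
```

```text
[[126.46988715  82.61364985]
 [125.4426428   77.37539727]
 [124.40036032  72.06046045]
 [123.70405484  68.50977266]
 [122.26934053  61.19369845]]
t 3.05 local -0.003767565562061939 -0.2094755923030789 0.09786206935293215 F local 0.5433681724452439 -0.7471962873164262 0.638118874083829 open -0.0027715959414436396
R local:
 [[ 1.    -0.001  0.   ]
 [-0.    -0.001  1.   ]
 [-0.001 -1.    -0.001]]
```

View pics/scene3.png

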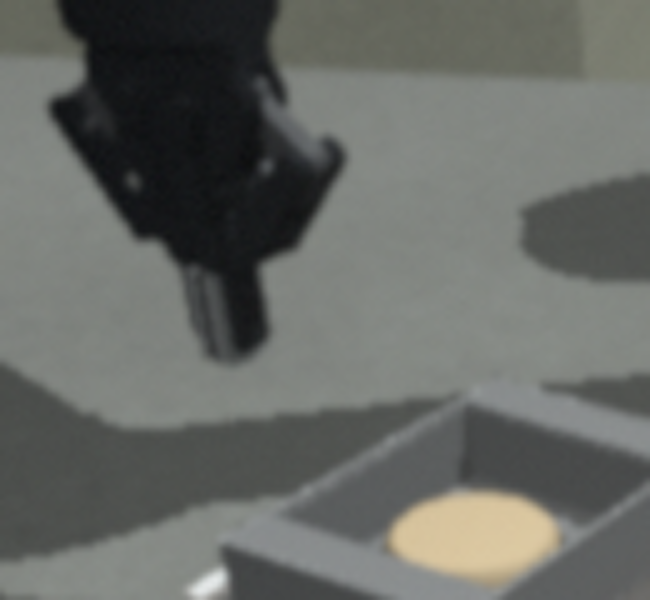

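View pics/wrist3.png

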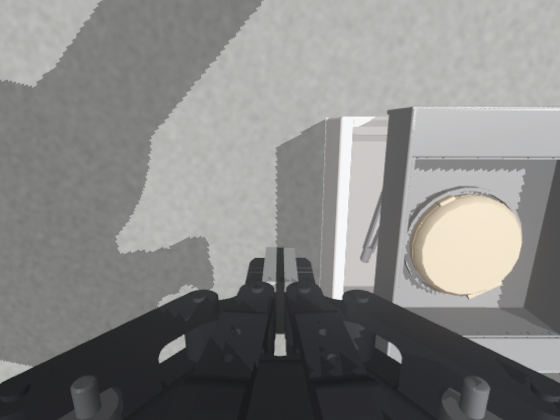

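Run:
```python
from h import *
from fit import C,proj
from plant import cams
import cv2
c=cams.calibration("wrist");st,R=tool();t=st["tcp_pos"]
for a in(-20,-11,0,8,21):
    print(a,cv2.projectPoints((t+R[:,1]*a/1000)[None],c["rvec"],c["tvec"],c["intrinsics"],None)[0].ravel(), proj("scene",[t+R[:,1]*a/1000])[0])
Rw=cv2.Rodrigues(c["rvec"])[0]; print("cam in tool",R.T@(-Rw.T@c["tvec"]-t), "cam z axis in tool",R.T@Rw[2])
print(st["joint_pos"])
```

```text
-20 [277.87039105 260.61141334] [136.23703433 112.74471452]
-11 [277.96267742 253.51091674] [137.04279513 116.99679191]
0 [278.06329849 245.769149  ] [138.01423226 122.12315923]
8 [278.12928499 240.69215958] [138.71166143 125.80356014]
21 [278.22559864 233.28180454] [139.82904181 131.70008409]
cam in tool [-0.06628845 -0.16722457  0.00087492] cam z axis in tool [2.63259738e-01 9.64724921e-01 3.69459543e-04]
[-6.83022797e-01  3.89149383e-01  1.64038438e+00 -1.23325328e-03
  1.11163823e+00 -1.80984477e+00]
```

The fingertips look about 25 mm higher in both cameras than the stated 8 mm ahead of the TCP. Before relying on a height near the tray I'll probe the open vanity away from the caddy.

Request:
send_rows(
  targets=[
    {"offset":[0,0,-25],"roll":0},
    {"offset":[0,0,-50],"roll":0},
    {"offset":[0,25,-55],"roll":0},
    {"offset":[0,50,-55],"roll":0},
    {"offset":[0,70,-55],"roll":0},
    {"offset":[0,80,-55],"roll":0},
    {"offset":[0,80,-55],"roll":0},
    {"offset":[0,80,-55],"roll":0},
  ],
)

```text
clock: 3.95
tcp_pos: [0.4175, -0.2576, 0.019]
tool_rot: [-0.689, 0.69, -0.155, 0.156]
ft_force: [1.2, -0.3, 1.2]
opening: -0.001
```

Run:
```python
from fit import *
from h import *
rep()
st,R=tool();t=st["tcp_pos"]
for a in(-25,0,8): print(a,(proj("scene",[t+R[:,1]*a/1000])[0]-[70,60])*5)
a=cams.grab_frame("scene")[:,:,::-1]
cv2.imwrite("pics/scene4.png",cv2.resize(a[60:180,70:200],None,fx=5,fy=5,interpolation=cv2.INTER_CUBIC))
```

```text
t 3.95 local -0.002923589170674972 -0.26499252861324785 0.018987934281618345 F local 1.2173356796676251 0.20919566225864683 1.2019615445753475 open -0.001409062290226336
R local:
 [[ 1.     0.001  0.   ]
 [-0.    -0.002  1.   ]
 [ 0.001 -1.    -0.002]]
-25 [262.456878   398.00966592]
0 [273.78116907 450.36584626]
8 [277.32994048 466.77306456]
```

View pics/scene4.png

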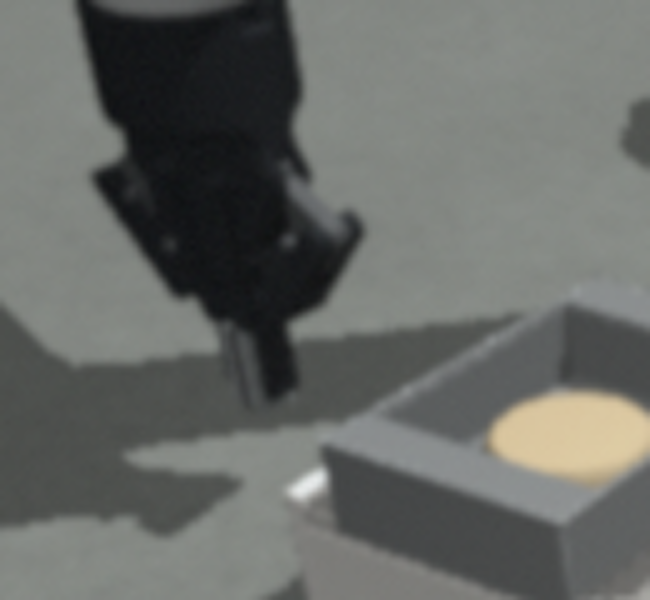

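Request:
send_rows(
  targets=[
    {"offset":[0,5,0],"roll":0},
    {"offset":[0,9,0],"roll":0},
    {"offset":[0,12,0],"roll":0},
    {"offset":[0,12,0],"roll":0},
  ],
)

```text
clock: 4.4
tcp_pos: [0.4175, -0.2576, 0.0068]
tool_rot: [-0.689, 0.69, -0.155, 0.156]
ft_force: [0.0, 0.2, -0.4]
opening: 0.003
```

Request:
send_rows(
  targets=[
    {"offset":[0,3,0],"roll":0},
    {"offset":[0,6,0],"roll":0},
    {"offset":[0,6,0],"roll":0},
  ],
)

```text
clock: 4.7
tcp_pos: [0.4173, -0.2574, 0.0004]
tool_rot: [-0.689, 0.69, -0.155, 0.156]
ft_force: [-0.1, -0.1, -0.8]
opening: -0.001
```

Request:
send_rows(
  targets=[
    {"offset":[0,3,0],"roll":0},
    {"offset":[0,6,0],"roll":0},
    {"offset":[0,8,0],"roll":0},
    {"offset":[0,8,0],"roll":0},
  ],
)

```text
clock: 5.1
tcp_pos: [0.4172, -0.2573, -0.008]
tool_rot: [-0.689, 0.69, -0.156, 0.155]
ft_force: [-0.1, 0.4, -1.2]
opening: 0.002
```

Request:
send_rows(
  targets=[
    {"offset":[0,2,0],"roll":0},
    {"offset":[0,4,0],"roll":0},
    {"offset":[0,4,0],"roll":0},
  ],
)

```text
clock: 5.4
tcp_pos: [0.4171, -0.2572, -0.0122]
tool_rot: [-0.69, 0.69, -0.156, 0.155]
ft_force: [0.5, -0.3, -0.3]
opening: -0.0
```

Run:
```python
from fit import *
from h import *
rep()
st,R=tool();t=st["tcp_pos"]
a=cams.grab_frame("scene")[:,:,::-1]
cv2.imwrite("pics/scene5.png",cv2.resize(a[60:180,70:200],None,fx=5,fy=5,interpolation=cv2.INTER_CUBIC))
```

```text
t 5.4 local -0.003525887977597076 -0.2647887740418296 -0.012198865374958436 F local 0.5630271798280369 -0.06892565821258934 -0.2691549572648664 open -4.619265031025231e-05
R local:
 [[ 1.    -0.     0.   ]
 [-0.    -0.001  1.   ]
 [-0.    -1.    -0.001]]
```

View pics/scene5.png

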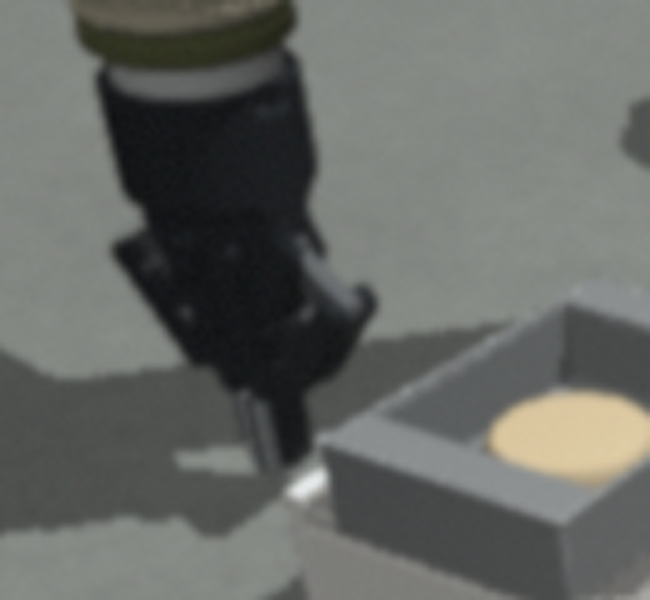

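Request:
send_rows(
  targets=[
    {"offset":[0,-25,0],"roll":0},
    {"offset":[0,-50,0],"roll":0},
    {"offset":[2,-70,0],"roll":0},
    {"offset":[3,-70,20],"roll":0},
    {"offset":[3,-70,40],"roll":0},
    {"offset":[3,-70,60],"roll":0},
    {"offset":[3,-70,75],"roll":0},
    {"offset":[3,-70,75],"roll":0},
    {"offset":[3,-70,75],"roll":0},
  ],
)

```text
clock: 6.35
tcp_pos: [0.452, -0.191, 0.0579]
tool_rot: [-0.689, 0.69, -0.155, 0.155]
ft_force: [0.4, -1.1, 0.5]
opening: -0.001
```

Run:
```python
from fit import *
from h import *
rep()
a=cams.grab_frame("scene")[:,:,::-1]
cv2.imwrite("pics/scene6.png",cv2.resize(a[60:200,90:240],None,fx=4,fy=4,interpolation=cv2.INTER_CUBIC))
cv2.imwrite("pics/wrist6.png",cams.grab_frame("wrist")[:,:,::-1])
```

```text
t 6.35 local -0.0003287444266033997 -0.1899576843382302 0.05792195641782326 F local 0.8011422942664357 -0.8263655965018551 0.5198490663864639 open -0.0009523763268178905
R local:
 [[ 1.    -0.    -0.   ]
 [ 0.    -0.001  1.   ]
 [-0.    -1.    -0.001]]
```

View pics/scene6.png

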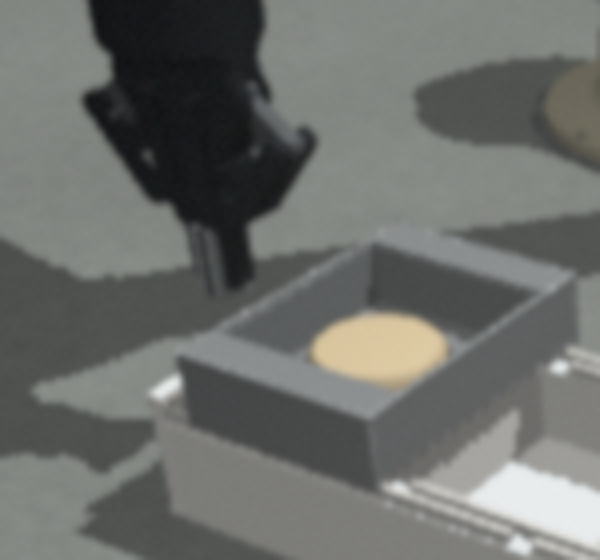

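View pics/wrist6.png

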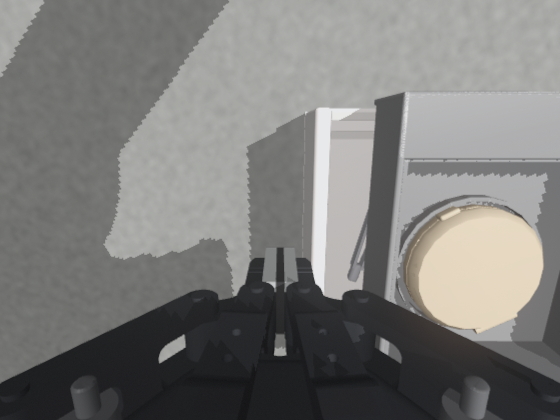

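Request:
send_rows(
  targets=[
    {"offset":[0,0,8],"roll":0},
    {"offset":[0,0,16],"roll":0},
    {"offset":[0,0,22],"roll":0},
    {"offset":[0,0,22],"roll":0},
    {"offset":[0,0,22],"roll":0},
  ],
)

```text
clock: 6.95
tcp_pos: [0.4614, -0.1714, 0.0578]
tool_rot: [-0.689, 0.69, -0.156, 0.155]
ft_force: [-0.3, -0.4, 0.7]
opening: 0.001
```

Run:
```python
from fit import *
from h import *
rep()
a=cams.grab_frame("scene")[:,:,::-1]
cv2.imwrite("pics/scene7.png",cv2.resize(a[60:200,90:240],None,fx=4,fy=4,interpolation=cv2.INTER_CUBIC))
a=cams.grab_frame("wrist")[:,:,::-1]
cv2.imwrite("pics/wrist7.png",cv2.resize(a[80:360,200:480],None,fx=2,fy=2,interpolation=cv2.INTER_CUBIC))
```

```text
t 6.95 local -0.00026255670901068306 -0.16823078689804052 0.057848419451711756 F local -0.12675169901206143 -0.4686405534259533 0.7217474473399808 open 0.0010646653207257552
R local:
 [[ 1.    -0.     0.   ]
 [-0.    -0.001  1.   ]
 [-0.    -1.    -0.001]]
```

View pics/scene7.png

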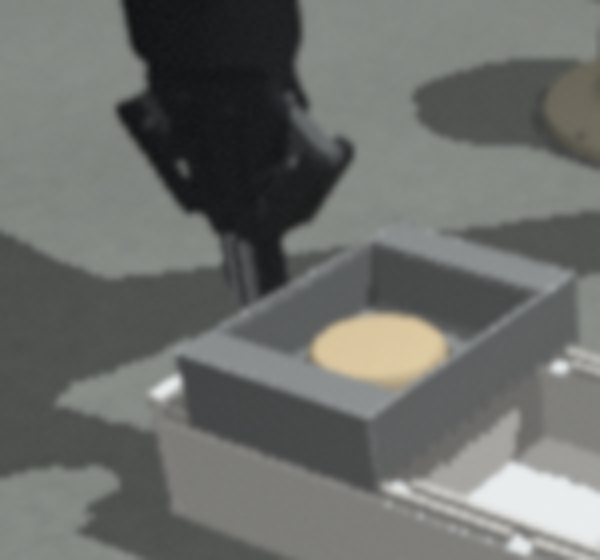

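View pics/wrist7.png

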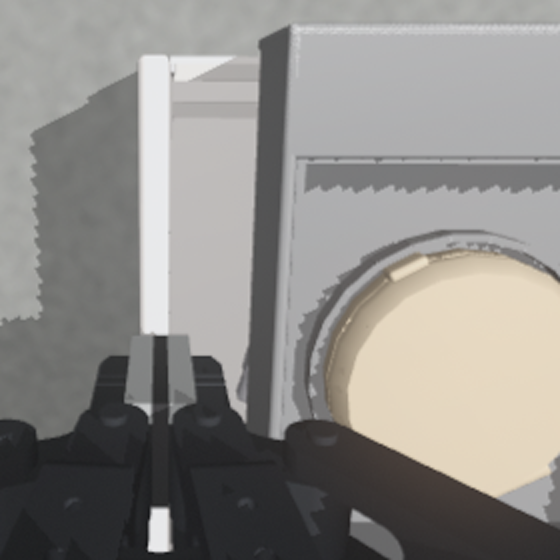

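Request:
send_rows(
  targets=[
    {"offset":[0,0,4],"roll":0},
    {"offset":[0,0,8],"roll":0},
    {"offset":[0,0,12],"roll":0},
    {"offset":[0,0,16],"roll":0},
    {"offset":[0,0,20],"roll":0},
    {"offset":[0,0,24],"roll":0},
    {"offset":[0,0,24],"roll":0},
  ],
)

```text
clock: 7.75
tcp_pos: [0.4718, -0.1493, 0.0578]
tool_rot: [-0.69, 0.69, -0.156, 0.155]
ft_force: [0.7, -0.3, 0.2]
opening: 0.0
```

Run:
```python
from fit import *
from h import *
rep()
a=cams.grab_frame("scene")[:,:,::-1]
cv2.imwrite("pics/scene8.png",cv2.resize(a[60:200,90:240],None,fx=4,fy=4,interpolation=cv2.INTER_CUBIC))
a=cams.grab_frame("wrist")[:,:,::-1]
cv2.imwrite("pics/wrist8.png",cv2.resize(a[80:360,200:480],None,fx=2,fy=2,interpolation=cv2.INTER_CUBIC))
```

```text
t 7.75 local -0.00030215428216484575 -0.143870783549596 0.05779373090122126 F local 0.7413469524505166 -0.007009836854607704 0.19509636547373774 open 0.0003677458664741475
R local:
 [[ 1.    -0.     0.   ]
 [-0.    -0.001  1.   ]
 [-0.    -1.    -0.001]]
```

View pics/scene8.png

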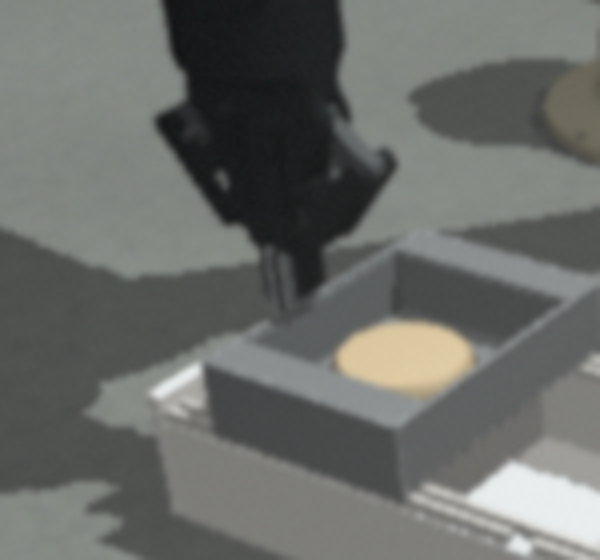

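View pics/wrist8.png

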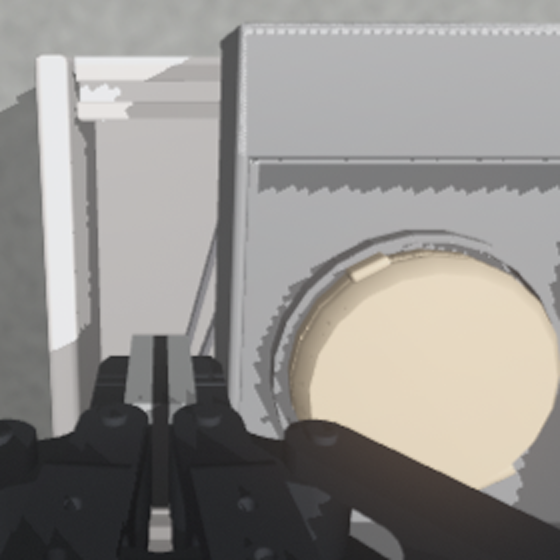

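Run:
```python
from fit import *
from h import *
st,R=tool();t=st["tcp_pos"]
f=lambda P:((proj("scene",P)-[90,60])*4).round(0)
L=lambda x,y,z:O+CX*x+CY*y+[0,0,z]
for z in(.075,.08,.085,.09,.1): print(z,f([L(-.0003,-.144,z)])[0], "+x side",f([L(.011,-.144,z)])[0])
# tray from corners in scene8: (205,362) +x-y ; (403,430) +x+y
for y in(-.14,-.135,-.13,-.125): print(y,f([L(.079,y,.1)])[0],f([L(0,y,.1)])[0],f([L(-.079,y,.1)])[0])
```

```text
0.075 [297. 326.] +x side [282. 336.]
0.08 [296. 317.] +x side [280. 327.]
0.085 [295. 308.] +x side [279. 317.]
0.09 [293. 299.] +x side [277. 308.]
0.1 [290. 280.] +x side [274. 289.]
-0.14 [178. 352.] [296. 282.] [400. 220.]
-0.135 [186. 355.] [304. 285.] [408. 222.]
-0.13 [195. 358.] [313. 287.] [416. 225.]
-0.125 [203. 361.] [321. 290.] [424. 227.]
```

Request:
send_rows(
  targets=[
    {"offset":[0,0,5],"roll":0},
    {"offset":[0,0,10],"roll":0},
    {"offset":[0,0,15],"roll":0},
    {"offset":[0,0,20],"roll":0},
    {"offset":[0,0,25],"roll":0},
    {"offset":[0,0,30],"roll":0},
    {"offset":[0,0,35],"roll":0},
    {"offset":[0,0,40],"roll":0},
    {"offset":[0,0,45],"roll":0},
    {"offset":[0,0,48],"roll":0},
  ],
)

```text
clock: 8.85
tcp_pos: [0.4925, -0.1059, 0.0578]
tool_rot: [-0.689, 0.69, -0.156, 0.155]
ft_force: [0.5, -1.9, -0.2]
opening: 0.002
```

```bash
cat > look.py <<'E'
import sys
from fit import *
from h import *
k=sys.argv[1]
rep()
a=cams.grab_frame("scene")[:,:,::-1]
cv2.imwrite(f"pics/scene{k}.png",cv2.resize(a[90:250,115:345],None,fx=3.4,fy=3.4,interpolation=cv2.INTER_CUBIC))
a=cams.grab_frame("side")[:,:,::-1]
cv2.imwrite(f"pics/side{k}.png",a)
a=cams.grab_frame("wrist")[:,:,::-1]
cv2.imwrite(f"pics/wrist{k}.png",a)
E
python3 look.py 9
```

```text
t 8.85 local -0.00020636308419144723 -0.09578950866987863 0.05776675177137436 F local 1.2656844591544718 -1.4760016590776885 -0.20695866738235608 open 0.002133995361020469
R local:
 [[ 1.    -0.     0.   ]
 [-0.    -0.001  1.   ]
 [-0.    -1.    -0.001]]
```

View pics/scene9.png

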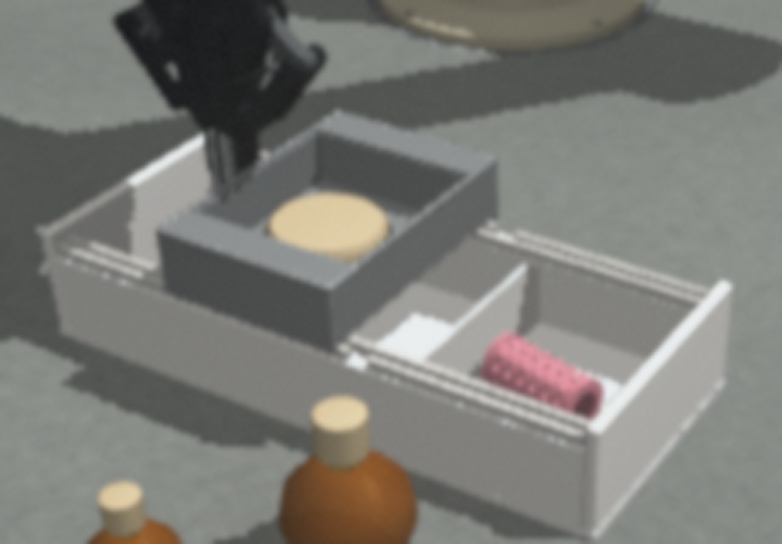

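View pics/wrist9.png

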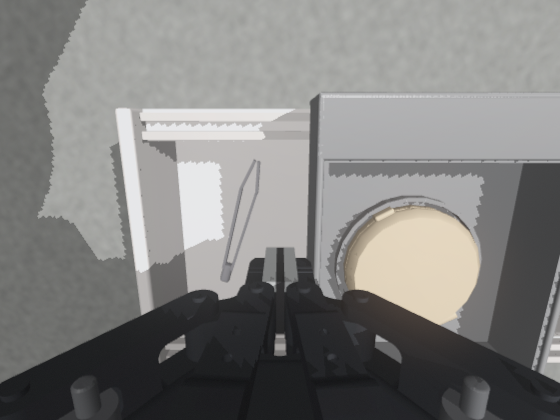

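View pics/side9.png

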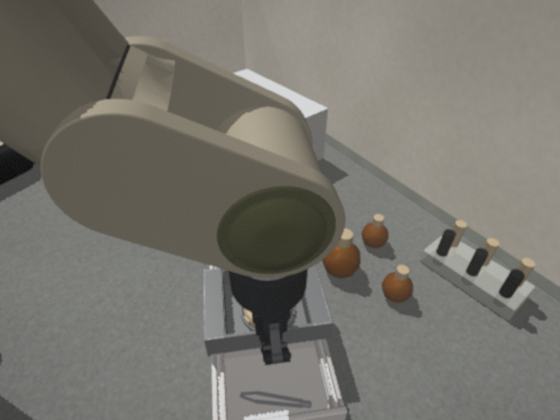

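Run:
```python
import fit
from fit import *
S2=lambda u,v:(u/3.4+115-.35,v/3.4+90-.35)
t2=[("scene",(.079,-.055,.1),S2(160,238)),("scene",(.079,.055,.1),S2(335,293)),("scene",(-.079,.055,.1),S2(497,160)),("scene",(-.079,-.055,.1),S2(338,110))]
cad2=cad+[("scene",(.075,-.175,.068),S2(42,232))]
def r(p):
    o=[]
    for n,q,px in cad2: o.append(proj(n,[W(p,q)])[0]-px)
    for k,t in((3,fit.tr),(4,t2)):
        for n,q,px in t: o.append(proj(n,[W(p,(q[0],q[1]+p[k],q[2]))])[0]-px)
    return np.concatenate(o)
o=least_squares(r,[.53,-.02,-.44,-.08,-.04],loss="soft_l1");print(o.x,np.degrees(o.x[2]));print(o.fun.reshape(-1,2).round(1))
```

```text
[ 0.53405717 -0.01923522 -0.44188366 -0.08945837 -0.02335587] -25.318068743471617
[[ 0.1  1.3]
 [ 0.4  0.4]
 [ 0.8 -1.1]
 [-0.4  0.4]
 [-1.2  0.1]
 [-2.9 -1.5]
 [-1.1 -1.1]
 [ 0.2 -1.6]
 [-2.  -0.3]
 [-2.  -2.3]
 [-1.8 -0.4]
 [-0.4 -1.2]
 [ 3.7 -4.5]
 [-0.2 -1.5]
 [-0.2 -2. ]
 [ 2.3 -1.1]
 [-0.7  0.8]
 [-0.6 -2.3]
 [-0.4 -0.7]
 [ 1.7 -0.7]
 [ 0.9  0.3]]
```

Request:
send_rows(
  targets=[
    {"offset":[0,0,2],"roll":0},
    {"offset":[0,0,4],"roll":0},
    {"offset":[0,0,6],"roll":0},
    {"offset":[0,0,8],"roll":0},
    {"offset":[0,0,10],"roll":0},
    {"offset":[0,0,12],"roll":0},
    {"offset":[0,0,13],"roll":0},
    {"offset":[0,0,14],"roll":0},
    {"offset":[0,0,15],"roll":0},
    {"offset":[0,0,15],"roll":0},
  ],
)

```text
clock: 10.0
tcp_pos: [0.4986, -0.0922, 0.0577]
tool_rot: [-0.69, 0.69, -0.156, 0.155]
ft_force: [-0.5, 0.5, -0.8]
opening: 0.0
```

```bash
python3 look.py 10
```

```text
t 10.0 local -0.000551038429819372 -0.08075066130821619 0.05765743626022547 F local -0.6837385032976104 0.2796511352638343 -0.7743566770781841 open 0.0004431057163154542
R local:
 [[ 1.    -0.001  0.   ]
 [-0.    -0.     1.   ]
 [-0.001 -1.    -0.   ]]
```

View pics/scene10.png

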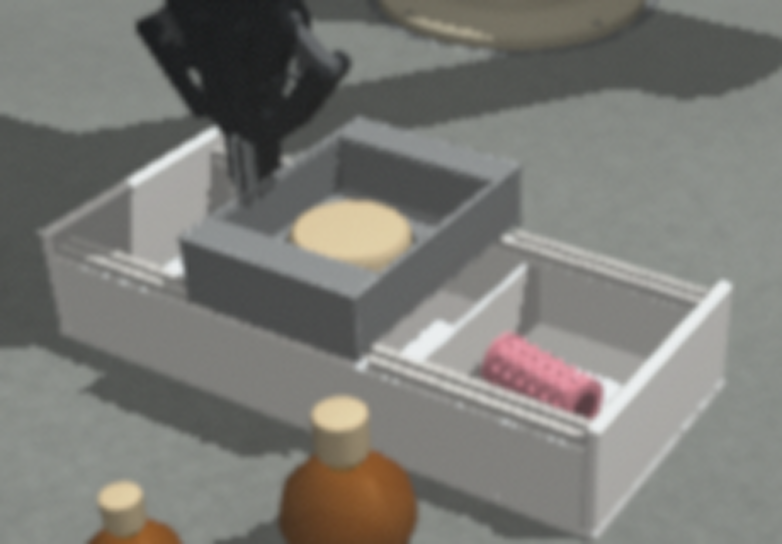

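View pics/wrist10.png

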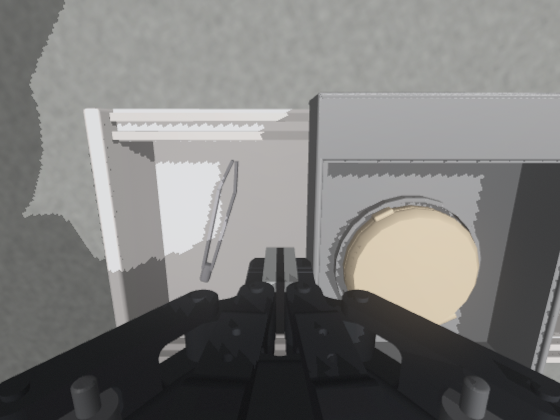

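Request:
send_rows(
  targets=[
    {"offset":[0,0,1],"roll":0},
    {"offset":[0,0,2],"roll":0},
    {"offset":[0,0,2.5],"roll":0},
    {"offset":[0,0,2.5],"roll":0},
  ],
)

```text
clock: 10.55
tcp_pos: [0.4997, -0.0899, 0.0577]
tool_rot: [-0.69, 0.69, -0.156, 0.155]
ft_force: [-0.7, -1.1, -0.9]
opening: -0.0
```

```bash
cat > gap.py <<'E'
import sys
from h import *
from plant import cams
import cv2
rep()
w=cams.grab_frame("wrist")[:,:,::-1]; cv2.imwrite(f"pics/wrist{sys.argv[1]}.png",w)
g=lambda im:np.float32(cv2.cvtColor(im,cv2.COLOR_BGR2GRAY))
r=cv2.imread("pics/wrist10.png")
for b in((slice(180,330),slice(345,490)),(slice(85,170),slice(305,420))): print(cv2.phaseCorrelate(g(r)[b],g(np.ascontiguousarray(w))[b],cv2.createHanningWindow((b[1].stop-b[1].start,b[0].stop-b[0].start),cv2.CV_32F)))
E
python3 gap.py 11
```

```text
t 10.55 local -0.0005177541379968256 -0.07823012245180001 0.05767263437806075 F local -0.13772933069529678 -1.3076768364323514 -0.8568465474984317 open -0.00029574155466910375
R local:
 [[ 1.    -0.001  0.   ]
 [-0.    -0.     1.   ]
 [-0.001 -1.    -0.   ]]
((-0.07304780638465047, 0.056349501588286444), 1.0233893843756783)
((-0.09942139592322263, 0.08638372124330829), 0.6968717401999014)
```

Still in contact with no gap; continuing in small steps.

Request:
send_rows(
  targets=[
    {"offset":[0,0,0.7],"roll":0},
    {"offset":[0,0,1.5],"roll":0},
    {"offset":[0,0,1.5],"roll":0},
  ],
)

```text
clock: 10.9
tcp_pos: [0.5004, -0.0885, 0.0577]
tool_rot: [-0.69, 0.69, -0.156, 0.155]
ft_force: [-0.5, -0.3, 0.9]
opening: -0.001
```

```bash
python3 gap.py 12
```

```text
t 10.9 local -0.0005249182454501413 -0.07660432768740763 0.057680527787665754 F local -0.3462970784816753 -0.46564862675412116 0.9498849226542656 open -0.0013928445359653312
R local:
 [[ 1.    -0.001  0.   ]
 [-0.    -0.     1.   ]
 [-0.001 -1.    -0.   ]]
((-0.10092287932374688, 0.019110337753843964), 1.0076970526801214)
((0.4031777671829815, 0.018651681869691572), 0.752283383652016)
```

Request:
send_rows(
  targets=[
    {"offset":[0,0,0.7],"roll":0},
    {"offset":[0,0,1.5],"roll":0},
    {"offset":[0,0,1.5],"roll":0},
  ],
)

```text
clock: 11.25
tcp_pos: [0.5012, -0.087, 0.0577]
tool_rot: [0.69, -0.69, 0.156, -0.155]
ft_force: [-0.3, -0.3, -0.8]
opening: -0.002
```

```bash
python3 gap.py 13
```

```text
t 11.25 local -0.0004995481228839521 -0.07496983807578717 0.05767343232094707 F local -0.11427736504974513 -0.3630030059865872 -0.7695888830341739 open -0.0021370693535271157
R local:
 [[ 1.    -0.001  0.   ]
 [-0.     0.     1.   ]
 [-0.001 -1.     0.   ]]
((-0.17041256819950945, -0.023431982475898394), 1.0180919774373371)
((-15.210676572333398, 0.31952240469040305), 0.18849218668761078)
```

Request:
send_rows(
  targets=[
    {"offset":[0,0,0.5],"roll":0},
    {"offset":[0,0,1],"roll":0},
    {"offset":[0,0,1],"roll":0},
  ],
)

```text
clock: 11.6
tcp_pos: [0.5016, -0.086, 0.0577]
tool_rot: [0.69, -0.69, 0.156, -0.155]
ft_force: [-0.4, 0.3, -0.5]
opening: -0.002
```

```bash
python3 gap.py 14
python3 - <<'E'
import cv2,numpy as np
a=cv2.imread("pics/wrist10.png");b=cv2.imread("pics/wrist14.png")
cv2.imwrite("pics/cmp.png",np.hstack([a[80:380,200:],b[80:380,200:]]))
E
```

```text
t 11.6 local -0.00052382006447646 -0.07388742369501144 0.0576655449175835 F local -0.46995644622495014 0.054857427648136343 -0.517492327010673 open -0.002401396159988149
R local:
 [[ 1.    -0.001  0.   ]
 [-0.     0.     1.   ]
 [-0.001 -1.     0.   ]]
((0.14945807391647747, 0.006392721274508517), 0.9635971608479817)
((0.03534559061227327, -0.1536875663001922), 0.7363470005106043)
```

View pics/cmp.png

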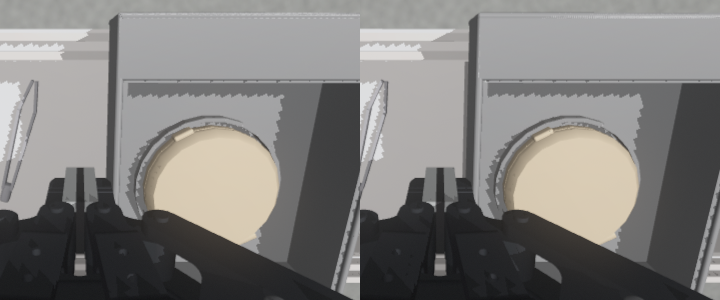

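The tray keeps its place relative to the gripper, so it hasn't dropped yet. I'll keep stepping.

Request:
send_rows(
  targets=[
    {"offset":[0,0,0.5],"roll":0},
    {"offset":[0,0,1],"roll":0},
    {"offset":[0,0,1],"roll":0},
  ],
)

```text
clock: 11.95
tcp_pos: [0.5021, -0.085, 0.0577]
tool_rot: [0.69, -0.69, 0.156, -0.155]
ft_force: [-0.6, 0.5, 0.7]
opening: -0.0
```

```bash
python3 gap.py 15|grep -v "\["
```

```text
t 11.95 local -0.0005599005027419877 -0.07276640588947461 0.057661875598648236 F local -0.7562868490982969 0.1469995546274568 0.7312779180383318 open -0.0004884405736115362
R local:
((-0.37765158972098334, 0.04074693139033059), 0.9560680189344618)
((-20.08197889667916, -1.6671901856626619), 0.10750005898652254)
```

Request:
send_rows(
  targets=[
    {"offset":[0,0,0.5],"roll":0},
    {"offset":[0,0,1],"roll":0},
    {"offset":[0,0,1],"roll":0},
  ],
)

```text
clock: 12.3
tcp_pos: [0.5025, -0.084, 0.0577]
tool_rot: [0.69, -0.69, 0.156, -0.155]
ft_force: [-0.6, -0.1, 0.7]
opening: -0.001
```

```bash
python3 gap.py 16|grep -v "\["
```

```text
t 12.3 local -0.0005537826480773982 -0.07166394156054531 0.05767417207160822 F local -0.4798107958487707 -0.29451468674950654 0.6851661368460807 open -0.001170735982140925
R local:
((1.7110215074529975, -0.15081684080425362), 1.0069169420030382)
((-12.419550728507375, -0.32319187587113163), 0.22639584276411268)
```

```bash
python3 look.py 17
python3 - <<'E'
import cv2,numpy as np
a=cv2.imread("pics/wrist10.png");b=cv2.imread("pics/wrist17.png")
cv2.imwrite("pics/cmp2.png",np.vstack([cv2.resize(x[85:185,280:540],None,fx=3,fy=2.8) for x in(a,b)]))
E
```

```text
t 12.35 local -0.0005374438404749732 -0.071669782448959 0.05769163518575613 F local 0.016013782289521987 -0.8095139706954082 0.6129842110831962 open 0.0013791189861301401
R local:
 [[ 1.    -0.001  0.   ]
 [-0.     0.     1.   ]
 [-0.001 -1.     0.   ]]
```

View pics/cmp2.png

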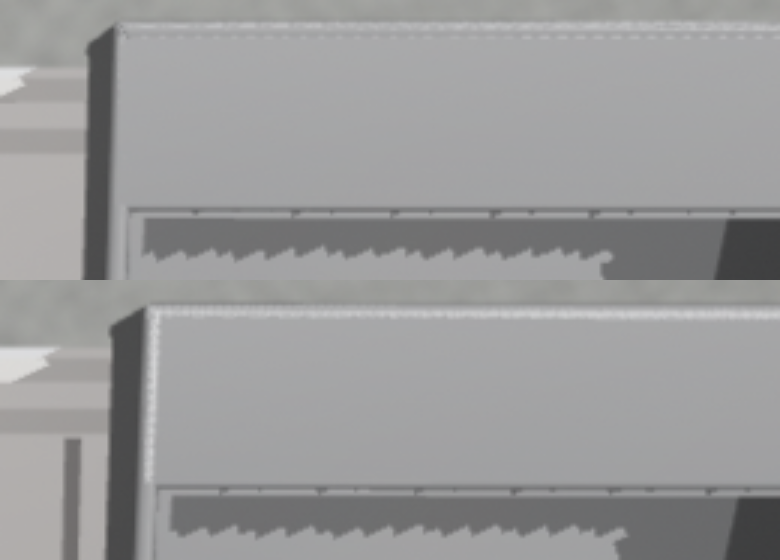

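View pics/scene17.png

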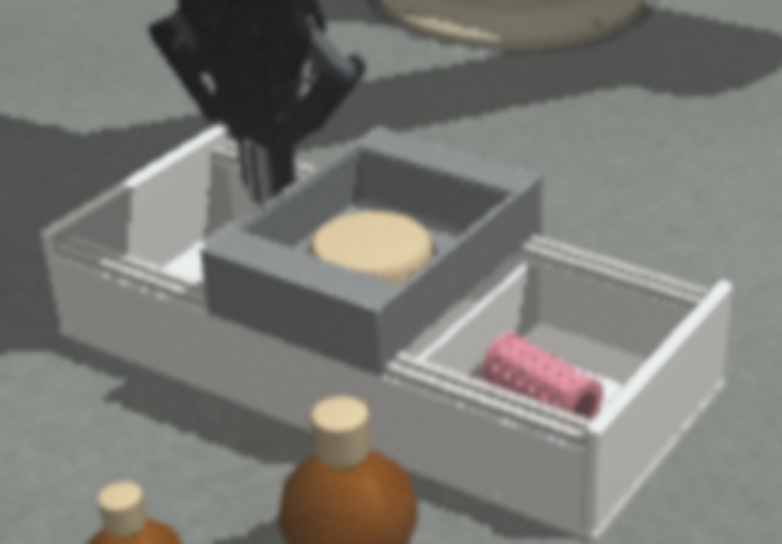

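The tray's edge is now about 10 px farther right in the wrist view than when in contact, roughly 5 mm ahead of the finger. That fits it having dropped into the stop. I'll back off and check.

Request:
send_rows(
  targets=[
    {"offset":[0,0,-5],"roll":0},
    {"offset":[0,0,-15],"roll":0},
    {"offset":[0,0,-28],"roll":0},
    {"offset":[0,-20,-30],"roll":0},
    {"offset":[0,-50,-30],"roll":0},
    {"offset":[0,-90,-50],"roll":0},
    {"offset":[0,-130,-80],"roll":0},
    {"offset":[0,-150,-110],"roll":0},
    {"offset":[0,-150,-110],"roll":0},
    {"offset":[0,-150,-110],"roll":0},
  ],
)

```text
clock: 13.5
tcp_pos: [0.4547, -0.1843, 0.2075]
tool_rot: [0.69, -0.689, 0.156, -0.156]
ft_force: [0.5, 0.4, -1.2]
opening: -0.003
```

```bash
python3 look.py 18
```

```text
t 13.5 local -0.0007307580478518579 -0.18278886130204 0.20750839790852876 F local 0.31148744893993563 0.5413542672423768 -1.1976710599235145 open -0.002779110578618322
R local:
 [[ 1.    -0.001  0.002]
 [-0.002  0.001  1.   ]
 [-0.001 -1.     0.001]]
```

View pics/scene18.png

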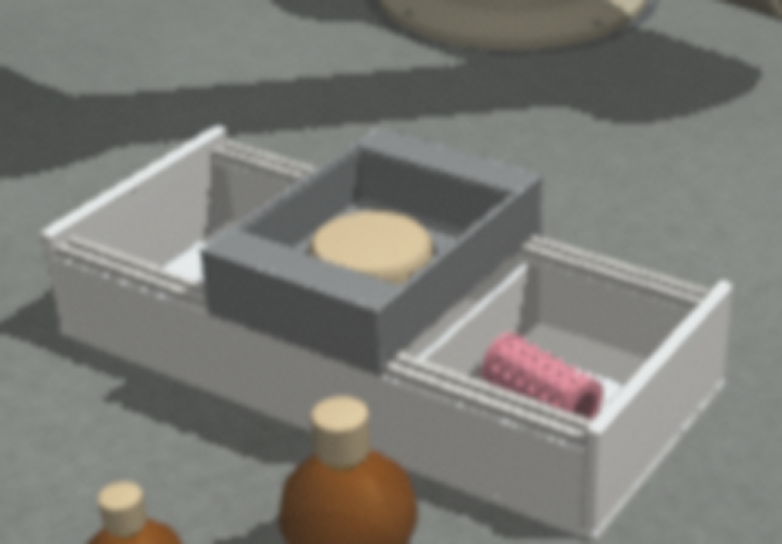

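View pics/wrist18.png

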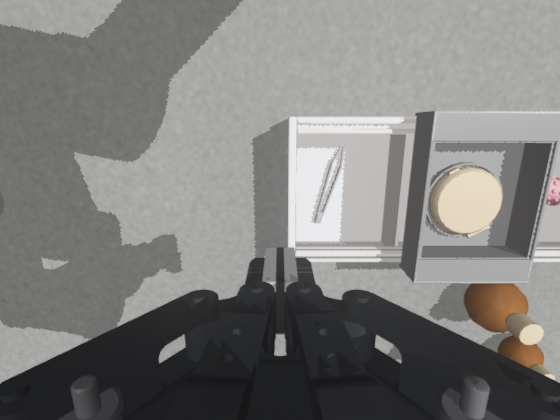

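View pics/side18.png

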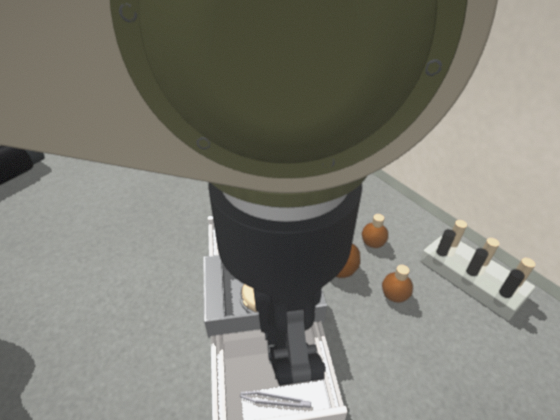

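Run:
```python
import fit
from fit import *
S2=lambda u,v:(u/3.4+115-.35,v/3.4+90-.35)
P0=np.array([0.53405717,-0.01923522,-0.44188366])
sets={"9":[(160,238),(335,293),(497,160),(338,110)],"10":[(180,241),(357,299),(521,165),(360,118)],"18":[(205,255),(378,313),(541,180),(377,130)]}
q=[(.079,-.055),(.079,.055),(-.079,.055),(-.079,-.055)]
for k,c in sets.items():
    px=np.array([S2(*u) for u in c])
    f=lambda v:(proj("scene",[W(P0,(x,y+v[0],.1+v[1])) for x,y in q])-px).ravel()
    o=least_squares(f,[0,0],loss="soft_l1",x_scale=.001);print(k,(o.x*1000).round(1),o.fun.round(1))
# sub-pixel displacement: triangulate tray patch shift between scene10 and 18 
a,b=[cv2.cvtColor(cv2.imread(f"pics/scene{i}.png"),cv2.COLOR_BGR2GRAY) for i in(10,18)]
for nm,(x0,y0,x1,y1) in {"+x+y":(300,230,420,350),"-x+y corner":(470,140,530,200),"compact":(280,190,425,260),"+x-y":(170,210,240,310)}.items():
    r=cv2.matchTemplate(b,a[y0:y1,x0:x1],cv2.TM_CCOEFF_NORMED);_,m,_,l=cv2.minMaxLoc(r);d=((l[0]-x0)/3.4,(l[1]-y0)/3.4)
    J=lambda ds,dz,p=(( .079 if nm[0]=="+" else (0 if nm=="compact" else -.079)),(.055 if "+y" in nm else (-.055 if "-y" in nm else 0)),.1):proj("scene",[W(P0,(p[0],p[1]-.008+ds,p[2]+dz))])[0]-proj("scene",[W(P0,(p[0],p[1]-.008,p[2]))])[0]
    o=least_squares(lambda v:J(*v)-d,[0,0],x_scale=.001);print(nm,round(m,3),np.round(d,2),"ds,dz mm",(o.x*1000).round(1))
```

```text
9 [-24.3  -2. ] [-0.8 -1.4 -0.7  0.1  1.3  0.1  0.6  1.1]
10 [-10.1  -1.2] [-0.4 -0.5 -0.2  0.4  0.7  0.1 -0.1  0. ]
18 [ 2.3 -5.9] [-1.8 -0.4  0.1  0.8  0.5 -0.4  0.3  0.2]
+x+y 0.983 [6.18 3.53] ds,dz mm [12.  -2.8]
-x+y corner 0.989 [6.18 3.24] ds,dz mm [13.4 -3. ]
compact 0.998 [5.88 3.24] ds,dz mm [12.6 -2.9]
+x-y 0.896 [6.18 3.24] ds,dz mm [13.2 -2.3]
```

```bash
python3 -c "
from plant import robot
print(robot.hand_in())"
```

```text
the job is handed in; nothing more can be done
None
```

I pushed the tray with the closed fingertips on the outside of its −y end wall until it dropped into the middle stop. I then backed off, raised the arm clear and handed in at about 13.6 s of the 43 s allowed.

- **Tray in the stop:** matching the scene pictures before and after the last steps shows the tray moved 12–13 mm further and dropped about 2.8 mm. It ran roughly 4 mm ahead of the finger, which is what the stop should do. The absolute fit from picked corners puts it at +2.3 mm along the rails. That fit is only good to a few mm and gave a drop of about 4.7 mm, so I relied on the before-and-after match.
- **Other items:** nothing was seen to shift. The roller and the perfume bottle were in the same place in the scene view. The tweezers lie open in their compartment, but I did not measure them against their start position. The compact still sits in its ring, and the arm was clear of everything when I handed in.
- **Disagreement with the brief:** with the jaws shut, the fingertips sat about 20–25 mm behind the TCP instead of 8 mm ahead. Both cameras showed this. Lowering the TCP to z = −12 mm over the open vanity without touching it confirmed the tips are shorter than stated. I set the push height from the pictures instead.
- **Force reading:** the roughly 1 N rolling force was lost in sensor noise, so I judged contact and the drop from the wrist pictures.

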